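# Fetch the olive tub from behind the jars

### The job

A customer wants the low round tub of olives that is hemmed in by three tall jars in the white carton. First move the three tall jars aside into the black tray, then set the low round tub on the middle of the scale's weighing plate, and only then put each tall jar back on the very spot where it stood. Keep everything upright, set things down gently without dropping them, and leave the two flat square boxes in the carton where they are.

Things in the scene. Friction and masses are not known exactly. Their poses are not given: they have to be found in the camera images.
- round_jar_mid (a point): Tall round olive jar, straight-sided, 62 mm across, 120 mm high in all, with a flat round green lid 64 mm across on the top 16 mm; about 0.4 kg. This point is the jar's centre, half-way up (60 mm above its foot); z is the jar's upright axis. It starts in the carton in one of three places round the low tub; this starting place is also where it must go back.
- square_jar_mid (a point): Tall square olive jar, 58 by 58 mm, 120 mm high in all, with a square green lid 60 by 60 mm on the top 16 mm; about 0.4 kg. This point is the jar's centre, half-way up (60 mm above its foot); z is the jar's upright axis. It starts in the carton in one of three places round the low tub; this starting place is also where it must go back; x and y are square to its sides.
- necked_jar_mid (a point): Tall round olive jar with a neck: 62 mm across up to 84 mm above its foot, then a sloping shoulder up to a narrow green cap 41 mm across whose top is 120 mm above the foot; about 0.36 kg. This point is the jar's centre, half-way up (60 mm above its foot); z is the jar's upright axis. It starts in the carton in one of three places round the low tub; this starting place is also where it must go back.
- low_tub_mid (a point): The wanted low round olive tub, 64 mm across and 34 mm high in all, with a flat green lid 66 mm across on its top 10 mm; about 0.12 kg. This point is its centre, half-way up (17 mm above its foot). It stands on the carton's floor in the middle of the carton's far side, with a tall jar on its left, one on its right and one in front of it, gaps of about 7 to 20 mm.
- flat_box_a_mid (a point): Flat square closed box with a green lid, 62 by 62 mm and 28 mm high, standing in a front corner of the carton beside the front tall jar: leave it. This point is its centre, half-way up.
- flat_box_b_mid (a point): Second flat square box, the same as the first, in the carton's other front corner: leave it. This point is its centre, half-way up.
- carton: Open white carton, fixed, 170 mm (its x) by 270 mm (its y), walls 30 mm high and 4 mm thick, floor 4 mm thick. Origin at the centre of its underside; x points from its near side (robot) to its far side, y along its long side. The left and right jars stand about 80 mm to either side of the low tub along y, the front jar about 75 mm in front of it along -x.
- tray: Black open tray, fixed on the table to the left or right of the carton: 300 mm (its x) by 125 mm (its y), floor 4 mm thick, rim 14 mm high and 4 mm thick. Origin at the centre of its underside; the three tall jars fit in it in a row along its x, 95 mm apart.
- scale_plate (a point): Centre of the top face of the weighing scale's steel plate, 40 mm above the table; the plate is 145 mm (x) by 155 mm (y), flat and rigid, z up. The scale is fixed on the other side of the carton from the tray.
Things that resemble listed ones, but are neither listed nor needed, are in the scene too. Leave any purple look-alike of the part that bears round_jar_mid alone.

How it is judged:
On the way, in this order (a step that is already met when the one before it is completed fails the run):
1. the three tall jars stand upright in the tray, the low tub not yet taken (within 30 mm of its start) (x of round_jar_mid in the frame of tray between -0.135 and 0.135 m and y of round_jar_mid in the frame of tray between -0.05 and 0.05 m and z of round_jar_mid in the frame of tray between 0.055 and 0.072 m and angle between each of round_jar_mid, square_jar_mid, necked_jar_mid's own z axis and vertical below 0.12 rad and linear speed of each of round_jar, square_jar, necked_jar below 0.03 m/s and x of square_jar_mid in the frame of tray between -0.135 and 0.135 m and y of square_jar_mid in the frame of tray between -0.05 and 0.05 m and z of square_jar_mid in the frame of tray between 0.055 and 0.072 m and x of necked_jar_mid in the frame of tray between -0.135 and 0.135 m and y of necked_jar_mid in the frame of tray between -0.05 and 0.05 m and z of necked_jar_mid in the frame of tray between 0.055 and 0.072 m and distance of low_tub_mid from where it was at the start of the episode below 0.03 m), for 0.2 s.
2. the low tub stands on the scale's plate while the three tall jars are in the tray (horizontal distance between low_tub_mid and scale_plate below 0.03 m and z of low_tub_mid in the frame of scale_plate between 0.012 and 0.022 m and angle between each of low_tub_mid, round_jar_mid, square_jar_mid, necked_jar_mid's own z axis and vertical below 0.12 rad and linear speed of each of low_tub, round_jar, square_jar, necked_jar below 0.03 m/s and x of round_jar_mid in the frame of tray between -0.135 and 0.135 m and y of round_jar_mid in the frame of tray between -0.05 and 0.05 m and z of round_jar_mid in the frame of tray between 0.055 and 0.072 m and x of square_jar_mid in the frame of tray between -0.135 and 0.135 m and y of square_jar_mid in the frame of tray between -0.05 and 0.05 m and z of square_jar_mid in the frame of tray between 0.055 and 0.072 m and x of necked_jar_mid in the frame of tray between -0.135 and 0.135 m and y of necked_jar_mid in the frame of tray between -0.05 and 0.05 m and z of necked_jar_mid in the frame of tray between 0.055 and 0.072 m), for 0.2 s.
3. the three tall jars are back where they stood (distance of each of round_jar_mid, square_jar_mid, necked_jar_mid from where it was at the start of the episode below 0.015 m and angle between each of round_jar_mid, square_jar_mid, necked_jar_mid, low_tub_mid's own z axis and vertical below 0.12 rad and linear speed of each of round_jar, square_jar, necked_jar, low_tub below 0.03 m/s and horizontal distance between low_tub_mid and scale_plate below 0.03 m and z of low_tub_mid in the frame of scale_plate between 0.012 and 0.022 m), for 0.2 s.
At the end, for the whole second after the job is handed in: Each of the three tall jars stands upright within 15 mm of where it started, the low tub stands upright on the weighing plate with its centre within 30 mm of the plate's centre, the two flat boxes are within 15 mm of their starting places, and all is released and at rest (all of step 3 and distance of each of flat_box_a_mid, flat_box_b_mid from where it was at the start of the episode below 0.015 m); the robot touches nothing.
It fails at once if a tall jar or the low tub is knocked over or tipped by more than 35 degrees (angle between any of round_jar_mid, square_jar_mid, necked_jar_mid, low_tub_mid's own z axis and vertical above 0.61 rad).
It fails at once if a jar or the tub is dropped (falls faster than 0.8 m/s, about 3 cm of free fall, out of the fingers) ((linear speed of round_jar above 0.8 m/s and contact force between round_jar and the fingers below 0.05 N) or (linear speed of square_jar above 0.8 m/s and contact force between square_jar and the fingers below 0.05 N) or (linear speed of necked_jar above 0.8 m/s and contact force between necked_jar and the fingers below 0.05 N) or (linear speed of low_tub above 0.8 m/s and contact force between low_tub and the fingers below 0.05 N)).
It fails at once if a flat box is pushed more than 30 mm or tipped out of its place (distance of any of flat_box_a_mid, flat_box_b_mid from where it was at the start of the episode above 0.03 m).
It also fails if it takes over 144 s, if anything falls off the work surface, if the arm or the gripper's body presses on something with over 40 N, if the wrist force passes 120 N, or if a joint passes its speed limit or range.

### The arm

A 6-joint arm with a two-finger parallel gripper is mounted at the origin on the work surface. World frame = base frame: x ahead of the robot, y to its left, z up, the work surface at z = 0. Lengths are in m, angles in rad, forces in N, time in s.
With the tool pointing down it reaches from about 0.275 to 0.975 m from the base axis. Payload 8.4 kg.
Tool frame: the origin (TCP) lies midway between the tips of the shut fingers; the grasp point (between the pads) lies 19 mm behind it; z points along the fingers, y is the line along which they close (so a half turn about z gives the same grasp; the last joint's range is limited). The gripper opens to 92 mm and grips with 3 to 60 N. Pads are 20 mm wide; open, the fingers measure 128 mm over their backs; the gripper's body (75 mm by 189 mm) begins 69 mm behind the grasp point.
Start: joints at [-1.324, 0.353, 1.633, -0, 1.155, -0.002], TCP at [0.154, -0.606, 0.185] pointing down, gripper open.
Joint ranges: [-2.63, 2.63], [-0.92, 2.1], [0.06, 2.66], [-1.3, 4.44], [0, 2.69], [-3.02, 3.02]. Speed limits (rad/s): [2.22, 2.22, 2.79, 3.14, 3.14, 3.14].

### API

Orientations are given as a unit quaternion [x, y, z, w].
In Python, from bench import read_state, read_camera, camera_params, sign_off gives the robot as it stands.
- The arm moves only by the tool arm_command, never from a script. Its argument "deltas" is text: rows parted by semicolons, each of 7 numbers parted by spaces: the shift along the world's x, y, z each as a share of 0.02 m, from -1 to 1, then the turn, a rotation vector about the world's x, y, z each as a share of 5 degrees, from -1 to 1, then the opening, from -1 (shut) to 1 (fully open). In form: x y z ax ay az jaw; .... A call has 1 to 8 rows; each row shifts and turns the commanded pose from where the row before left it; what a row does not reach is not made up. A row lasts 1/12 s, in which the tool goes at most 41.7 mm and 7.16 degrees, less where a joint would pass 70% of its speed; a pose out of reach is approached as far as the arm can. A call with a number of a shift or a turn outside -1 to 1 is refused whole. A call with a gripper value outside its range is refused whole. The fingers move at their own pace and stop on an object; "squeeze" is the grip in N (left out, the last holds). Time passes only in rows, so rows that do not move let the fingers close. It gives the time, the measured TCP pose, the force, the opening and the grip force at its end, in the units of the state.
- read_state(): the state, without advancing time (a new reading comes with each control period).
- read_camera(name): name is "side" or "top"; returns the picture (384x512x3 uint8, red, green, blue); there is no depth.
- camera_params(name): a dict with "mtx" (3x3 intrinsics, pixels), "extrinsics" (4x4, takes a point from world to camera coordinates). Camera axes: x right, y down, z forward; pixel columns grow to the right and rows downward; lengths in m; the calibration is good to about 2 mm. A picture is of the moment at which its call begins. camera_params takes no time and is no camera call.
- sign_off(): hands the job in; it is judged then, once.
The state is a dict: "t": time; "qpos": joint angles; "joint_vel": joint speeds; "joint_efforts": joint torques, N m; "position": TCP position; "tcp_rot": TCP orientation; "wrist_force": force on the tool from outside, world axes, zero at the start; "torque": the same for the moment, N m; "width": finger opening in m; "grip_force": force on a finger pad.
Only numpy, scipy, OpenCV 4.12 (cv2) and the standard library are available. Lean on these libraries where they do the work, as an engineer would, in place of code of your own. Each camera call takes 0.05 s, during which the arm holds its last target. There are 200 camera calls.

## Working session

There is one attempt and no reset: what is moved stays moved. The work goes in short steps, Python scripts to look and compute and a tool call to move; the robot and the scene stay as the last step left them, time stands still between calls to the robot, and variables do not carry over. Pictures are saved under pics/ and viewed, at most 14 in all, crops included, and the job is handed in when it is done.

Besides the shell and the picture viewer there is one more tool, called after "Call:" by a JSON object that holds its "op" and its "data", one argument or row to a line. arm_command: Moves the arm, as the interface text tells. Its arguments: {"type":"object","properties":{"deltas":{"type":"string"},"squeeze":{"type":"number"}},"required":["deltas"]}

```bash
mkdir -p pics
python3 - <<'E'
from bench import *
import cv2,numpy as np
for n in("top","side"):
    im=read_camera(n); cv2.imwrite(f"pics/{n}0.png",cv2.cvtColor(im,cv2.COLOR_RGB2BGR)); p=camera_params(n); print(n,np.round(p["mtx"],1).tolist(),np.round(p["extrinsics"],4).tolist())
s=read_state();print(s["position"],s["tcp_rot"],s["t"])
E
```

```text
top [[440.0, 0.0, 248.7], [0.0, 440.0, 194.3], [0.0, 0.0, 1.0]] [[0.0543, -0.9985, 0.002, 0.0321], [-0.975, -0.0535, -0.2155, 0.5963], [0.2153, 0.0097, -0.9765, 1.3063], [0.0, 0.0, 0.0, 1.0]]
side [[385.9, 0.0, 254.3], [0.0, 385.9, 189.1], [0.0, 0.0, 1.0]] [[0.9844, -0.176, 0.0044, -0.5695], [-0.1265, -0.7244, -0.6777, 0.1707], [0.1225, 0.6666, -0.7353, 0.8824], [0.0, 0.0, 0.0, 1.0]]
[ 0.1537719  -0.60530551  0.18416647] [ 9.92272771e-01  1.24074125e-01 -7.22079974e-05 -5.95333592e-04] 0.1
```

View pics/top0.png

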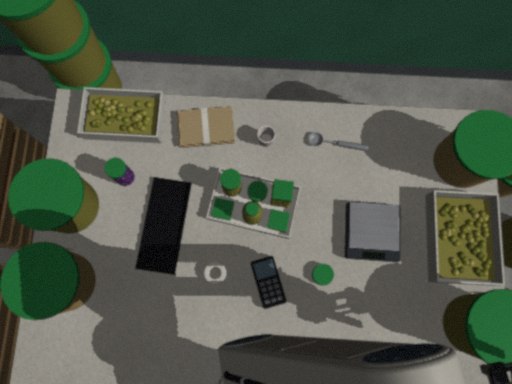

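View pics/side0.png

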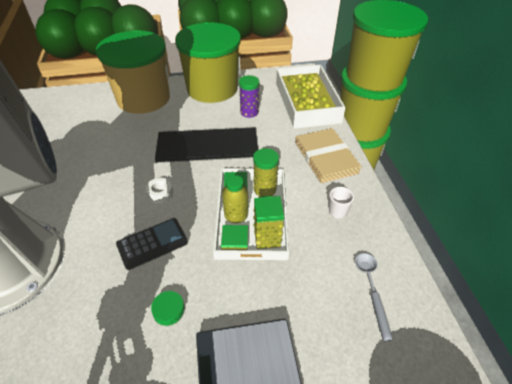

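The top view shows the carton around (253,203): round jar (231,182), tub (258,190), square jar (283,193), necked jar (254,212). The black tray is at (164,225) and the scale at (373,231). The purple look-alike is at (118,170).

```bash
cat > h.py <<'E'
import cv2,numpy as np
from bench import *
def ray(n,uv,z):
    p=camera_params(n);K=np.array(p["mtx"]);E=np.array(p["extrinsics"]);R=E[:3,:3];t=E[:3,3]
    c=-R.T@t;d=R.T@np.linalg.inv(K)@np.array([uv[0],uv[1],1.]);return (c+d*(z-c[2])/d[2])
def proj(n,X):
    p=camera_params(n);E=np.array(p["extrinsics"]);q=np.array(p["mtx"])@(E[:3,:3]@np.array(X)+E[:3,3]);return q[:2]/q[2]
E
python3 - <<'E'
from h import *
im=cv2.imread("pics/top0.png");hsv=cv2.cvtColor(im,cv2.COLOR_BGR2HSV)
x0,y0,x1,y1=130,160,420,290
cv2.imwrite("pics/crop0.png",cv2.resize(im[160:250,195:315],None,fx=6,fy=6,interpolation=cv2.INTER_CUBIC))
g=cv2.inRange(hsv,(55,120,40),(85,255,255))
n,l,st,c=cv2.connectedComponentsWithStats(g)
for i in range(1,n):
    if st[i,4]>40 and 130<c[i,0]<420 and 150<c[i,1]<290:
        cnt=cv2.findContours((l==i).astype('u1'),0,2)[0][0]
        print(st[i],c[i].round(1),cv2.minAreaRect(cnt),[ray("top",c[i],z)[:2].round(4) for z in(.124,.038,.032)])
def quad(mask,z,nm):
    cs=cv2.findContours(mask,0,2)[0];k=max(cs,key=cv2.contourArea);r=cv2.minAreaRect(k);b=cv2.boxPoints(r)
    W=np.array([ray("top",q,z) for q in b]);print(nm,r,W[:,:2].round(3).tolist(),W.mean(0).round(4),[np.linalg.norm(W[i]-W[i-1]).round(3) for i in range(4)])
v=hsv[...,2];m=np.zeros_like(v);m[165:285,125:200]=(v[165:285,125:200]<35)*255;quad(m,.014,"tray")
m=np.zeros_like(v);m[190:275,335:410]=(v[190:275,335:410]<100)*255;quad(m,.04,"scale?")
print(im[165:285:8,373].tolist());print(im[232,335:410:5].tolist())
s=cv2.imread("pics/side0.png")
cv2.imwrite("pics/crops.png",cv2.resize(s[140:270,200:305],None,fx=4,fy=4,interpolation=cv2.INTER_CUBIC))
E
```

```text
[221 170  20  20 314] [230.2 179.2] ((230.5, 179.5), (19.0, 19.0), 90.0) [array([0.6239, 0.122 ]), array([0.6458, 0.1268]), array([0.6473, 0.1271])]
[272 180  21  21 366] [282.4 190.3] ((282.2499694824219, 190.25), (19.325519561767578, 18.99422264099121), 6.34019136428833) [array([ 0.5984, -0.0356]), array([ 0.6186, -0.0414]), array([ 0.62  , -0.0418])]
[248 182  19  19 275] [257.2 190.7] ((257.0, 191.0), (18.0, 18.0), 90.0) [array([0.5929, 0.0395]), array([0.6127, 0.0387]), array([0.6141, 0.0386])]
[212 199  21  20 315] [222.2 208.5] ((222.11997985839844, 208.3400115966797), (18.24631690979004, 17.62021827697754), 10.30484676361084) [array([0.5335, 0.1399]), array([0.5493, 0.1459]), array([0.5504, 0.1463])]
[245 202  14  14 144] [251.6 208.5] ((251.50001525878906, 208.50001525878906), (12.727920532226562, 12.727920532226562), 45.0) [array([0.5382, 0.0533]), array([0.5543, 0.0535]), array([0.5555, 0.0535])]
[268 210  22  22 337] [278.3 220.2] ((278.19512939453125, 220.25607299804688), (18.508403778076172, 18.5782470703125), 12.094757080078125) [array([ 0.5075, -0.0271]), array([ 0.52
[... 468 characters left out ...]
le? ((372.0, 232.0), (84.0, 74.0), 90.0) [[0.628, -0.209], [0.641, -0.444], [0.377, -0.438], [0.365, -0.212]] [ 0.5028 -0.3255  0.04  ] [np.float64(0.264), np.float64(0.236), np.float64(0.264), np.float64(0.226)]
[[137, 146, 149], [145, 154, 158], [135, 146, 148], [137, 146, 147], [136, 143, 148], [119, 114, 115], [118, 118, 115], [119, 118, 117], [118, 117, 115], [118, 115, 115], [118, 115, 114], [19, 22, 14], [120, 128, 130], [134, 142, 145], [77, 82, 83]]
[[78, 83, 84], [75, 80, 83], [43, 49, 50], [99, 98, 97], [108, 107, 105], [112, 111, 109], [115, 114, 114], [115, 112, 110], [116, 114, 113], [117, 117, 115], [114, 113, 111], [114, 114, 112], [117, 113, 112], [68, 67, 71], [74, 79, 81]]
```

View pics/crop0.png

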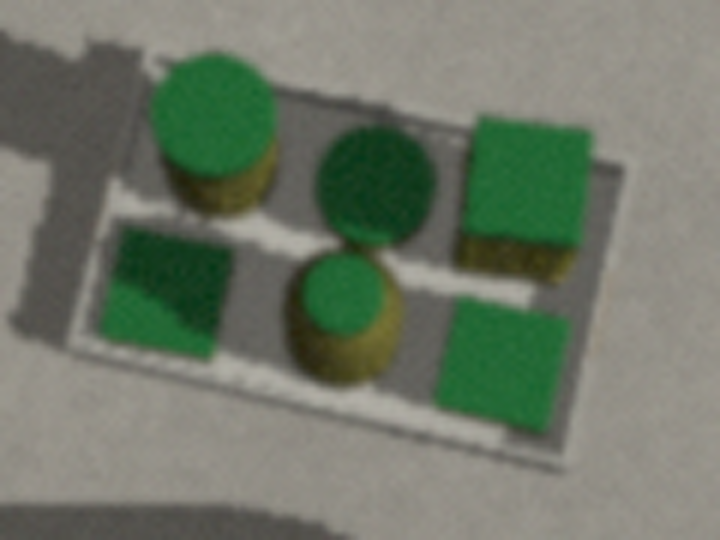

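View pics/crops.png

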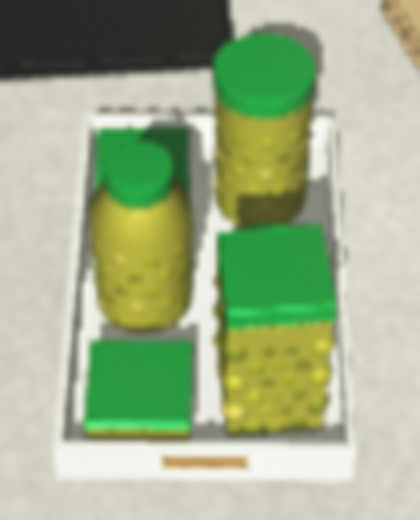

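Crops: the round jar lid is top-left, the tub (in shadow) is between the two jars, the square lid is right, and the necked cap is in front. The side crop agrees. Next I measure the plate and cross-check the lids in the side view.

Run:
```python
from h import *
im=cv2.imread("pics/top0.png").astype(int)
def quad(n,im,roi,lo,hi,z):
    x0,y0,x1,y1=roi;v=im.max(2);m=np.zeros(v.shape,'u1');s=(v>lo)&(v<hi)&(im.max(2)-im.min(2)<8);m[y0:y1,x0:x1]=s[y0:y1,x0:x1]*255
    m=cv2.morphologyEx(m,cv2.MORPH_OPEN,np.ones((3,3)));k=max(cv2.findContours(m,0,2)[0],key=cv2.contourArea)
    W=np.array([ray(n,q,z)[:2] for q in k[:,0].astype(float)],dtype='f4');r=cv2.minAreaRect(W);print(n,cv2.boundingRect(k),r)
quad("top",im,(335,190,410,275),95,128,.04)
s=cv2.imread("pics/side0.png");quad("side",s.astype(int),(205,318,310,384),90,175,.04)
print(s[350,190:310:8].tolist())
# tray in metric
v=im.max(2);m=np.zeros(v.shape,'u1');m[165:285,125:200]=(v[165:285,125:200]<35)*255
k=max(cv2.findContours(m,0,2)[0],key=cv2.contourArea);print("tray",cv2.minAreaRect(np.array([ray("top",q,.01)[:2] for q in k[:,0].astype(float)],dtype='f4')))
g=cv2.inRange(cv2.cvtColor(s,cv2.COLOR_BGR2HSV),(55,120,40),(85,255,255));n,l,st,c=cv2.connectedComponentsWithStats(g)
for i in range(1,n):
    if st[i,4]>40 and 210<c[i,0]<295 and 140<c[i,1]<265: print(st[i],c[i].round(1))
for nm,X in dict(round=(.624,.122,.124),sq=(.598,-.0356,.124),neck=(.538,.053,.124),plate=(.5,-.33,.04)).items(): print(nm,proj("side",X).round(1))
```

```text
top (350, 202, 49, 49) ((0.5215396285057068, -0.33135733008384705), (0.1510249525308609, 0.14627940952777863), 89.0382080078125)Traceback (most recent call last):
  File "<stdin>", line 8, in <module>
  File "<stdin>", line 5, in quad
ValueError: max() iterable argument is empty
```

Call:
{"op": "arm_command", "data": {
  "deltas": "0 0.5 1 0 0 0 1; 1 1 1 0 0 0 1; 1 1 0 0 0 -1 1; 1 1 0 0 0 -1 1; 1 1 0 0 0 -1 1; 1 1 0 0 0 -1 1; 1 1 0 0 0 -0.65 1; 1 1 0 0 0 0 1",
  "squeeze": 30
}}

```text
t: 0.77
position: [0.2945, -0.4545, 0.2246]
tcp_rot: [0.997, -0.08, -0.0, -0.0]
wrist_force: [1.2, -0.5, 0.6]
width: 0.0914
grip_force: 0.0
```

Call:
{"op": "arm_command", "data": {
  "deltas": "0.515 0.9 0 0 0 0 1; 0.515 0.9 0 0 0 0 1; 0.515 0.9 0 0 0 0 1; 0.515 0.9 0 0 0 0 1; 0.515 0.9 0 0 0 0 1; 0.515 0.9 0 0 0 0 1; 0.515 0.9 0 0 0 0 1; 0.515 0.9 0 0 0 0 1"
}}

```text
t: 1.43
position: [0.3765, -0.3107, 0.2245]
tcp_rot: [0.997, -0.078, -0.0, -0.0]
wrist_force: [-0.3, 1.1, 0.4]
width: 0.0921
grip_force: 0.0
```

Call:
{"op": "arm_command", "data": {
  "deltas": "0.515 0.9 0 0 0 0 1; 0.515 0.9 0 0 0 0 1; 0.515 0.9 0 0 0 0 1; 0.515 0.9 0 0 0 0 1; 0.515 0.9 0 0 0 0 1; 0.515 0.9 0 0 0 0 1; 0.515 0.9 0 0 0 0 1; 0.515 0.9 0 0 0 0 1"
}}

```text
t: 2.1
position: [0.4589, -0.1667, 0.2246]
tcp_rot: [0.997, -0.078, -0.0, -0.0]
wrist_force: [-0.4, 0.1, -0.1]
width: 0.0916
grip_force: 0.0
```

Call:
{"op": "arm_command", "data": {
  "deltas": "0.515 0.9 0 0 0 0 1; 0.515 0.9 0 0 0 0 1; 0.515 0.9 0 0 0 0 1; 0.515 0.9 0 0 0 0 1; 0.515 0.9 0 0 0 0 1; 0.515 0.9 0 0 0 0 1; 0.515 0.9 0 0 0 0 1; 0.515 0.9 0 0 0 0 1"
}}

```text
t: 2.77
position: [0.5412, -0.0228, 0.2245]
tcp_rot: [0.997, -0.078, -0.0, 0.0]
wrist_force: [0.2, -1.1, -1.0]
width: 0.0919
grip_force: 0.0
```

Call:
{"op": "arm_command", "data": {
  "deltas": "0.515 0.9 0 0 0 0 1; 0.515 0.9 0 0 0 0 1; 0.515 0.9 0 0 0 0 1; 0.515 0.9 0 0 0 0 1; 0.515 0.9 0 0 0 0 1; 0.515 0.9 0 0 0 0 1; 0.515 0.9 0 0 0 0 1; 0 0 0 0 0 0 1"
}}

```text
t: 3.43
position: [0.6144, 0.105, 0.2242]
tcp_rot: [0.997, -0.078, 0.0, -0.001]
wrist_force: [0.1, 0.6, -0.0]
width: 0.0922
grip_force: 0.0
```

Call:
{"op": "arm_command", "data": {
  "deltas": "0.5 0.85 0 0 0 0 1; 0 0 -1 0 0 0 1; 0 0 -1 0 0 0 1; 0 0 -1 0 0 0 1; 0 0 -1 0 0 0 1; 0 0 -1 0 0 0 1; 0 0 -1 0 0 0 1; 0 0 -0.55 0 0 0 1"
}}

```text
t: 4.1
position: [0.6214, 0.1184, 0.0913]
tcp_rot: [0.997, -0.078, -0.002, 0.001]
wrist_force: [-1.5, 0.2, 0.2]
width: 0.0921
grip_force: 0.0
```

Call:
{"op": "arm_command", "data": {
  "deltas": "0 0 0 0 0 0 -1; 0 0 0 0 0 0 -1; 0 0 0 0 0 0 -1; 0 0 0 0 0 0 -1; 0 0 0 0 0 0 -1; 0 0 0 0 0 0 -1; 0 0 0 0 0 0 -1; 0 0 0 0 0 0 -1"
}}

```text
t: 4.77
position: [0.6251, 0.121, 0.096]
tcp_rot: [0.997, -0.079, 0.002, -0.002]
wrist_force: [-1.4, 7.7, 15.6]
width: 0.0407
grip_force: 8.0
```

Run:
```python
from h import *
s=read_camera("side");t=read_camera("top")
a=cv2.resize(s[100:270,190:330],None,fx=2.8,fy=2.8);b=cv2.resize(t[110:280,180:320],None,fx=2.8,fy=2.8)
cv2.imwrite("pics/g1.png",cv2.cvtColor(np.hstack([a,b]),cv2.COLOR_RGB2BGR))
st=read_state();print({k:np.round(v,4).tolist() for k,v in st.items()})
```

```text
{'t': 4.8667, 'qpos': [0.1879, 0.4585, 1.6851, 0.0039, 0.9909, 1.9144], 'joint_vel': [0.0052, -0.0112, -0.0119, 0.0064, -0.0007, -0.0002], 'joint_efforts': [-6.3352, -48.726, -20.7978, -3.3665, 0.2891, 0.0365], 'position': [0.6262, 0.1219, 0.0972], 'tcp_rot': [0.9969, -0.0788, 0.003, -0.0025], 'wrist_force': [-2.0412, 9.4725, 21.734], 'torque': [2.4057, 0.1786, 0.0104], 'grip_force': 10.8525, 'width': 0.0327}
```

View pics/g1.png

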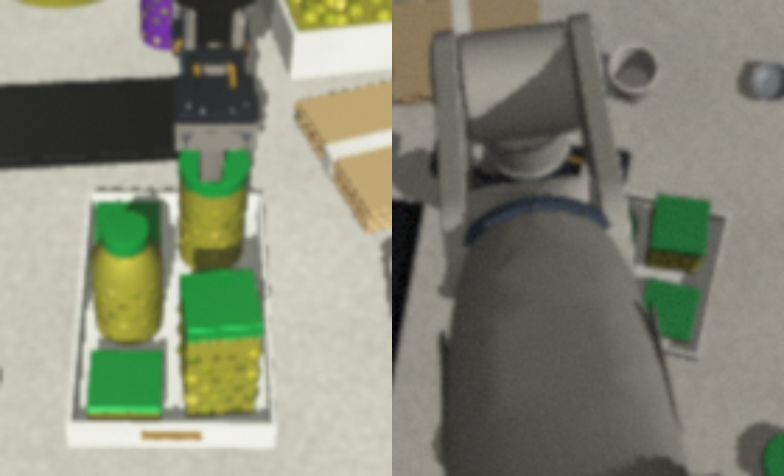

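Run:
```python
from h import *
s=cv2.imread("pics/side0.png")
g=cv2.inRange(cv2.cvtColor(s,cv2.COLOR_BGR2HSV),(55,120,40),(85,255,255));n,l,st,c=cv2.connectedComponentsWithStats(g)
for i in range(1,n):
    if st[i,4]>40 and 210<c[i,0]<295 and 140<c[i,1]<265: print(st[i],c[i].round(1))
for nm,uv in dict(round=(230.2,179.2),sq=(282.4,190.3),neck=(251.6,208.5),tub=(257.2,190.7)).items():
    print(nm,[(z,proj("side",ray("top",uv,z)).round(1).tolist()) for z in(.124,.104,.038)])
st=read_state();R=st["position"]
for dy in(.016,-.016): print("tips",proj("side",np.array(R)+[.16*dy,dy,0]).round(1), proj("side",np.array(R)+[.16*dy,dy,0.03]).round(1))
```

```text
[253 148  26  21 423] [265.4 158.2]
[224 173  22  19 353] [234.4 180.7]
[255 196  29  26 653] [268.4 208.5]
[221 225  27  22 546] [234.4 235.8]
round [(0.124, [264.0, 156.3]), (0.104, [265.7, 161.7]), (0.038, [271.0, 178.2])]
sq [(0.124, [266.4, 206.0]), (0.104, [268.4, 212.0]), (0.038, [274.3, 230.5])]
neck [(0.124, [233.3, 180.5]), (0.104, [235.2, 186.2]), (0.038, [241.0, 203.7])]
tub [(0.124, [257.7, 181.8]), (0.104, [259.6, 187.5]), (0.038, [265.3, 205.0])]
tips [264.4 159.7] [264.7 150.8]
tips [264.8 168.6] [265.1 159.8]
```

The fingers closed to 33 mm over the lid with an upward push, so they slid over its top. The open tips sit higher than the shut ones. I'll raise, open, and check that the jar is intact.

Call:
{"op": "arm_command", "data": {
  "deltas": "0 0 0.5 0 0 0 1; 0 0 1 0 0 0 1; 0 0 1 0 0 0 1; 0 0 1 0 0 0 1; 0 0 1 0 0 0 1; 0 0 1 0 0 0 1; 0 0 0 0 0 0 1; 0 0 0 0 0 0 1"
}}

```text
t: 5.53
position: [0.6238, 0.1193, 0.2049]
tcp_rot: [0.997, -0.078, 0.001, -0.0]
wrist_force: [0.6, 0.4, -0.1]
width: 0.084
grip_force: 0.0
```

Run:
```python
from h import *
s=read_camera("side");cv2.imwrite("pics/s2.png",cv2.cvtColor(s,cv2.COLOR_RGB2BGR))
a=cv2.resize(s[50:270,190:330],None,fx=2.6,fy=2.6);cv2.imwrite("pics/g2.png",cv2.cvtColor(a,cv2.COLOR_RGB2BGR))
g=cv2.inRange(cv2.cvtColor(s,cv2.COLOR_RGB2HSV),(55,120,40),(85,255,255));n,l,st,c=cv2.connectedComponentsWithStats(g)
for i in range(1,n):
    if st[i,4]>40 and 210<c[i,0]<295 and 130<c[i,1]<265: print(st[i],c[i].round(1))
p=read_state();R=p["position"];print(R,p["width"])
for dy in(.046,-.046): print("tips",proj("side",np.array(R)+[.16*dy,dy,0]).round(1))
```

```text
[253 148  26  21 425] [265.4 158.2]
[224 172  22  20 353] [234.4 180.7]
[255 196  29  26 655] [268.4 208.5]
[221 225  27  22 549] [234.4 235.8]
[0.62296256 0.11911617 0.20354985] 0.0881664043172782
tips [263.9 119.2]
tips [265.3 144.9]
```

View pics/g2.png

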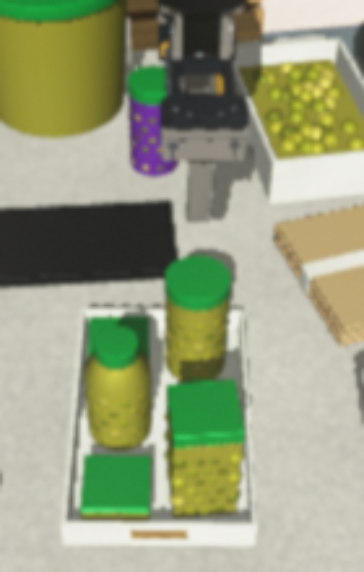

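The jar is unmoved. The near tip shows at (267,134) against a predicted 145, so the real open tips are about 30 mm above the TCP reading. I'll grasp lower, watching the force.

Call:
{"op": "arm_command", "data": {
  "deltas": "0.05 0.1 -1 0 0 0 1; 0 0 -1 0 0 0 1; 0 0 -1 0 0 0 1; 0 0 -1 0 0 0 1; 0 0 -0.8 0 0 0 1; 0 0 -0.8 0 0 0 1; 0 0 -0.8 0 0 0 1; 0 0 -0.6 0 0 0 1"
}}

```text
t: 6.25
position: [0.6223, 0.1208, 0.0607]
tcp_rot: [0.997, -0.078, -0.002, 0.001]
wrist_force: [-0.0, -0.4, -0.4]
width: 0.0919
grip_force: 0.0
```

Call:
{"op": "arm_command", "data": {
  "deltas": "0 0 0 0 0 0 0.5; 0 0 0 0 0 0 0.5; 0 0 0 0 0 0 0.35; 0 0 0 0 0 0 0.35"
}}

```text
t: 6.58
position: [0.6249, 0.1214, 0.0647]
tcp_rot: [0.997, -0.078, 0.001, -0.0]
wrist_force: [1.1, 1.7, 1.3]
width: 0.0672
grip_force: 0.8
```

Call:
{"op": "arm_command", "data": {
  "deltas": "0 0 0 0 0 0 0; 0 0 0 0 0 0 0; 0 0 0 0 0 0 -1; 0 0 0 0 0 0 -1; 0 0 0 0 0 0 -1"
}}

```text
t: 7.0
position: [0.6251, 0.1216, 0.0648]
tcp_rot: [0.997, -0.078, 0.001, -0.0]
wrist_force: [-0.4, 2.2, 6.1]
width: 0.0635
grip_force: 30.0
```

Call:
{"op": "arm_command", "data": {
  "deltas": "0 0 0.25 0 0 0 -1; 0 0 0.75 0 0 0 -1; 0 0 1 0 0 0 -1; 0 0 1 0 0 0 -1; -0.1 0.5 0 0 0 0 -1; -0.2 0.9 0 0 0 0 -1; -0.2 0.95 0 0 0 0 -1; -0.2 0.95 0 0 0 0 -1"
}}

```text
t: 7.67
position: [0.6089, 0.188, 0.1224]
tcp_rot: [0.997, -0.079, -0.001, 0.0]
wrist_force: [0.5, 0.1, -3.8]
width: 0.0631
grip_force: 30.0
```

Call:
{"op": "arm_command", "data": {
  "deltas": "-0.2 0.95 0 0 0 0 -1; -0.2 0.95 0 0 0 0 -1; -0.2 0.95 0 0 0 0 -1; -0.2 0.95 0 0 0 0 -1; -0.2 0.95 0 0 0 0 -1; -0.2 0.95 0 0 0 0 -1; -0.25 0.9 0 0 0 0 -1; 0 0 0 0 0 0 -1"
}}

```text
t: 8.33
position: [0.5791, 0.3225, 0.1221]
tcp_rot: [0.997, -0.077, -0.001, -0.0]
wrist_force: [-0.1, 0.3, -3.9]
width: 0.0634
grip_force: 30.0
```

Call:
{"op": "arm_command", "data": {
  "deltas": "0.3 0 0 0 0 0 -1; 0 0 -0.7 0 0 0 -1; 0 0 -0.7 0 0 0 -1; 0 0 -0.5 0 0 0 -1; 0 0 -0.4 0 0 0 -1; 0 0 -0.2 0 0 0 -1; 0 0 -0.15 0 0 0 -1; 0 0 0 0 0 0 -1"
}}

```text
t: 9.0
position: [0.587, 0.3189, 0.0701]
tcp_rot: [0.997, -0.079, -0.0, 0.0]
wrist_force: [-0.9, -0.2, -3.5]
width: 0.0634
grip_force: 30.0
```

Call:
{"op": "arm_command", "data": {
  "deltas": "0 0 -0.1 0 0 0 -1; 0 0 -0.1 0 0 0 -1; 0 0 -0.08 0 0 0 -1; 0 0 0 0 0 0 -1"
}}

```text
t: 9.33
position: [0.5872, 0.3193, 0.0651]
tcp_rot: [0.997, -0.078, 0.0, -0.0]
wrist_force: [-1.0, 0.3, -3.6]
width: 0.0634
grip_force: 30.0
```

Call:
{"op": "arm_command", "data": {
  "deltas": "0 0 -0.05 0 0 0 -1; 0 0 -0.05 0 0 0 -1; 0 0 0 0 0 0 -1"
}}

```text
t: 9.58
position: [0.588, 0.3194, 0.0648]
tcp_rot: [0.997, -0.078, 0.001, -0.0]
wrist_force: [-2.0, -1.3, 7.0]
width: 0.0633
grip_force: 30.0
```

Call:
{"op": "arm_command", "data": {
  "deltas": "0 0 0.05 0 0 0 0.4; 0 0 0 0 0 0 0.5; 0 0 0 0 0 0 0.8; 0 0 0 0 0 0 1; 0 0 0 0 0 0 1; 0 0 1 0 0 0 1; 0 0 1 0 0 0 1; 0 0 1 0 0 0 1"
}}

```text
t: 10.25
position: [0.5868, 0.3191, 0.1244]
tcp_rot: [0.997, -0.078, -0.0, 0.0]
wrist_force: [-0.4, 0.0, -0.6]
width: 0.092
grip_force: 0.0
```

Call:
{"op": "arm_command", "data": {
  "deltas": "0 0 1 0 0 0 1; 0 0 1 0 0 0 1; -0.25 -0.9 0 0 0 0 1; -0.25 -0.9 0 0 0 0 1; -0.25 -0.9 0 0 0 0 1; -0.25 -0.9 0 0 0 0 1; -0.25 -0.9 0 0 0 0 1; -0.25 -0.9 0 0 0 0 1"
}}

```text
t: 10.92
position: [0.5568, 0.2103, 0.1641]
tcp_rot: [0.997, -0.078, -0.0, 0.0]
wrist_force: [-0.8, -0.2, -0.3]
width: 0.0919
grip_force: 0.0
```

Call:
{"op": "arm_command", "data": {
  "deltas": "-0.1 -0.9 0 0 0 0 1; -0.1 -0.9 0 0 0 0 1; -0.1 -0.9 0 0 0 0 1; -0.1 -0.9 0 0 0 0 1; -0.1 -0.9 0 0 0 0 1; -0.1 -0.9 0 0 0 0 1; -0.1 -0.9 0 0 0 0 1; 0 0 0 0 0 0 1"
}}

```text
t: 11.58
position: [0.5425, 0.0826, 0.1641]
tcp_rot: [0.997, -0.079, -0.0, 0.0]
wrist_force: [0.4, -1.5, -0.0]
width: 0.0917
grip_force: 0.0
```

Call:
{"op": "arm_command", "data": {
  "deltas": "-0.12 -0.75 0 0 0 0 1; -0.1 -0.73 0 0 0 0 1; 0 0 -1 0 0 0 1; 0 0 -1 0 0 0 1; 0 0 -1 0 0 0 1; 0 0 -0.8 0 0 0 1; 0 0 -0.5 0 0 0 1; 0 0 0 0 0 0 0.3"
}}

```text
t: 12.25
position: [0.5374, 0.0558, 0.0763]
tcp_rot: [0.997, -0.078, -0.002, 0.0]
wrist_force: [-0.9, -0.2, -0.7]
width: 0.0871
grip_force: 0.0
```

Call:
{"op": "arm_command", "data": {
  "deltas": "0 0 0 0 0 0 0.2; 0 0 0 0 0 0 0.1; 0 0 0 0 0 0 0; 0 0 0 0 0 0 -0.05; 0 0 0 0 0 0 -0.1; 0 0 0 0 0 0 -0.15; 0 0 0 0 0 0 -0.15"
}}

```text
t: 12.83
position: [0.539, 0.0555, 0.0785]
tcp_rot: [0.997, -0.078, 0.0, 0.0]
wrist_force: [-0.1, -0.5, 2.3]
width: 0.0408
grip_force: 5.3
```

Call:
{"op": "arm_command", "data": {
  "deltas": "0 0 0 0 0 0 -1; 0 0 0 0 0 0 -1; 0 0 0 0 0 0 -1; 0 0 0.25 0 0 0 -1; 0 0 0.75 0 0 0 -1; 0 0 1 0 0 0 -1; 0 0 1 0 0 0 -1; 0 0 0.5 0 0 0 -1"
}}

```text
t: 13.5
position: [0.5392, 0.056, 0.1498]
tcp_rot: [0.997, -0.078, 0.001, -0.0]
wrist_force: [1.4, -0.3, -4.5]
width: 0.0402
grip_force: 30.0
```

Call:
{"op": "arm_command", "data": {
  "deltas": "-0.25 0.5 0 0 0 0 -1; -0.47 0.9 0 0 0 0 -1; -0.47 0.95 0 0 0 0 -1; -0.47 0.95 0 0 0 0 -1; -0.47 0.95 0 0 0 0 -1; -0.47 0.95 0 0 0 0 -1; -0.47 0.95 0 0 0 0 -1; -0.47 0.95 0 0 0 0 -1"
}}

```text
t: 14.17
position: [0.466, 0.1987, 0.1469]
tcp_rot: [0.997, -0.078, -0.001, 0.0]
wrist_force: [-0.3, 0.2, -4.5]
width: 0.04
grip_force: 30.0
```

Call:
{"op": "arm_command", "data": {
  "deltas": "-0.47 0.95 0 0 0 0 -1; -0.47 0.95 0 0 0 0 -1; -0.47 0.95 0 0 0 0 -1; -0.47 0.95 0 0 0 0 -1; -0.47 0.95 0 0 0 0 -1; -0.47 0.95 0 0 0 0 -1; -0.47 0.95 0 0 0 0 -1; 0 0 0 0 0 0 -1"
}}

```text
t: 14.83
position: [0.3995, 0.3333, 0.147]
tcp_rot: [0.997, -0.078, -0.001, -0.0]
wrist_force: [-0.4, -0.6, -4.3]
width: 0.0403
grip_force: 30.0
```

Call:
{"op": "arm_command", "data": {
  "deltas": "0 0.3 -0.5 0 0 0 -1; 0 0 -1 0 0 0 -1; 0 0 -0.8 0 0 0 -1; 0 0 -0.5 0 0 0 -1; 0 0 -0.2 0 0 0 -1; 0 0 -0.15 0 0 0 -1; 0 0 -0.1 0 0 0 -1; 0 0 0 0 0 0 -1"
}}

```text
t: 15.5
position: [0.4025, 0.3367, 0.0833]
tcp_rot: [0.997, -0.079, 0.0, -0.0]
wrist_force: [-0.4, -0.4, -4.2]
width: 0.0403
grip_force: 30.0
```

Call:
{"op": "arm_command", "data": {
  "deltas": "0 0 -0.05 0 0 0 -1; 0 0 -0.05 0 0 0 -1; 0 0 0 0 0 0 -1"
}}

```text
t: 15.75
position: [0.4024, 0.3368, 0.0815]
tcp_rot: [0.997, -0.078, 0.0, -0.0]
wrist_force: [-0.1, 1.0, -4.4]
width: 0.0401
grip_force: 30.0
```

Call:
{"op": "arm_command", "data": {
  "deltas": "0 0 -0.08 0 0 0 -1; 0 0 -0.06 0 0 0 -1; 0 0 0 0 0 0 -1"
}}

```text
t: 16.0
position: [0.4024, 0.3367, 0.0785]
tcp_rot: [0.997, -0.078, 0.0, -0.0]
wrist_force: [-0.8, -1.1, -4.0]
width: 0.0404
grip_force: 30.0
```

Call:
{"op": "arm_command", "data": {
  "deltas": "0 0 -0.06 0 0 0 -1; 0 0 -0.03 0 0 0 -1; 0 0 0 0 0 0 -1"
}}

```text
t: 16.25
position: [0.403, 0.3368, 0.0783]
tcp_rot: [0.997, -0.078, 0.001, -0.0]
wrist_force: [-3.1, -6.0, 16.2]
width: 0.0407
grip_force: 30.0
```

Call:
{"op": "arm_command", "data": {
  "deltas": "0 0 0.06 0 0 0 -0.05; 0 0 0 0 0 0 0.2; 0 0 0 0 0 0 0.6; 0 0 0 0 0 0 1; 0 0 0 0 0 0 1; 0 0 1 0 0 0 1; 0 0 1 0 0 0 1; 0 0 1 0 0 0 1"
}}

```text
t: 16.92
position: [0.4019, 0.3364, 0.1381]
tcp_rot: [0.997, -0.078, -0.0, 0.0]
wrist_force: [0.5, 0.5, -0.2]
width: 0.0882
grip_force: 0.0
```

Call:
{"op": "arm_command", "data": {
  "deltas": "0 0 1 0 0 0 1; 0 0 0.3 0 0 0 1; 0.49 -0.93 0 0 0 0 1; 0.49 -0.93 0 0 0 0 1; 0.49 -0.93 0 0 0 0 1; 0.49 -0.93 0 0 0 0 1; 0.49 -0.93 0 0 0 0 1; 0.49 -0.93 0 0 0 0 1"
}}

```text
t: 17.58
position: [0.4611, 0.224, 0.163]
tcp_rot: [0.997, -0.078, -0.0, 0.0]
wrist_force: [0.3, -0.1, 0.2]
width: 0.0918
grip_force: 0.0
```

Call:
{"op": "arm_command", "data": {
  "deltas": "0.49 -0.93 0 0 0 0 1; 0.49 -0.93 0 0 0 0 1; 0.49 -0.93 0 0 0 0 1; 0.49 -0.93 0 0 0 0 1; 0.49 -0.93 0 0 0 0 1; 0.49 -0.93 0 0 0 0 1; 0.49 -0.93 0 0 0 0 1; 0.49 -0.93 0 0 0 0 1"
}}

```text
t: 18.25
position: [0.5395, 0.0752, 0.1629]
tcp_rot: [0.997, -0.078, -0.0, 0.0]
wrist_force: [0.3, 0.7, 0.1]
width: 0.092
grip_force: 0.0
```

Call:
{"op": "arm_command", "data": {
  "deltas": "0.49 -0.93 0 0 0 0 1; 0.49 -0.93 0 0 0 0 1; 0.49 -0.93 0 0 0 0 1; 0.49 -0.93 0 0 0 0 1; 0.49 -0.93 0 0 0 0 1; 0 0 0 0 0 0 1; 0 0 0 0 0 0 1"
}}

```text
t: 18.83
position: [0.5881, -0.0173, 0.1628]
tcp_rot: [0.997, -0.079, -0.001, -0.0]
wrist_force: [-0.8, 0.4, -0.1]
width: 0.092
grip_force: 0.0
```

Call:
{"op": "arm_command", "data": {
  "deltas": "0.52 -0.9 0 0 0 1 1; 0 0 -1 0 0 0 1; 0 0 -1 0 0 0 1; 0 0 -1 0 0 0 1; 0 0 -1 0 0 0 1; 0 0 -0.9 0 0 0 1; 0 0 0 0 0 0 0.5; 0 0 0 0 0 0 0.4"
}}

```text
t: 19.5
position: [0.5975, -0.0338, 0.065]
tcp_rot: [0.999, -0.034, -0.001, -0.0]
wrist_force: [0.0, 0.5, 1.3]
width: 0.0808
grip_force: 0.0
```

Call:
{"op": "arm_command", "data": {
  "deltas": "0 0 0 0 0 0 0.35; 0 0 0 0 0 0 0.3; 0 0 0 0 0 0 0.3; 0 0 0 0 0 0 0.25; 0 0 0 0 0 0 0.2; 0 0 0 0 0 0 -1; 0 0 0 0 0 0 -1; 0 0 0 0 0 0 -1"
}}

```text
t: 20.17
position: [0.5997, -0.0349, 0.067]
tcp_rot: [0.999, -0.035, 0.001, -0.0]
wrist_force: [-1.2, -0.3, 6.7]
width: 0.0596
grip_force: 30.0
```

Call:
{"op": "arm_command", "data": {
  "deltas": "0 0 0.25 0 0 0 -1; 0 0 0.75 0 0 0 -1; 0 0 1 0 0 0 -1; 0 0 1 0 0 0 -1; 0 0 0.5 0 0 0 -1; -0.14 0.5 0 0 0 0 -1; -0.28 0.95 0 0 0 0 -1; -0.28 0.95 0 0 0 0 -1"
}}

```text
t: 20.83
position: [0.5837, 0.0139, 0.1348]
tcp_rot: [0.999, -0.036, -0.001, -0.0]
wrist_force: [-0.2, 0.6, -4.0]
width: 0.0599
grip_force: 30.0
```

Call:
{"op": "arm_command", "data": {
  "deltas": "-0.28 0.95 0 0 0 0 -1; -0.28 0.95 0 0 0 0 -1; -0.28 0.95 0 0 0 0 -1; -0.28 0.95 0 0 0 0 -1; -0.28 0.95 0 0 0 0 -1; -0.28 0.95 0 0 0 0 -1; -0.28 0.95 0 0 0 0 -1; -0.28 0.95 0 0 0 0 -1"
}}

```text
t: 21.5
position: [0.5382, 0.1665, 0.1344]
tcp_rot: [0.999, -0.035, -0.001, 0.0]
wrist_force: [1.0, -0.3, -4.2]
width: 0.0599
grip_force: 30.0
```

Call:
{"op": "arm_command", "data": {
  "deltas": "-0.28 0.95 0 0 0 0 -1; -0.28 0.95 0 0 0 0 -1; -0.28 0.95 0 0 0 0 -1; -0.28 0.95 0 0 0 0 -1; -0.28 0.95 0 0 0 0 -1; -0.28 0.95 0 0 0 0 -1; -0.28 0.95 0 0 0 0 -1; 0 0 0 0 0 0 -1"
}}

```text
t: 22.17
position: [0.4986, 0.3012, 0.1344]
tcp_rot: [0.999, -0.034, -0.001, -0.0]
wrist_force: [0.2, 0.0, -3.1]
width: 0.06
grip_force: 30.0
```

Call:
{"op": "arm_command", "data": {
  "deltas": "-0.08 0.7 0 0 0 0 -1; -0.07 0.65 -0.3 0 0 0 -1; 0 0 -0.8 0 0 0 -1; 0 0 -0.9 0 0 0 -1; 0 0 -0.6 0 0 0 -1; 0 0 -0.3 0 0 0 -1; 0 0 -0.2 0 0 0 -1; 0 0 0 0 0 0 -1"
}}

```text
t: 22.83
position: [0.4975, 0.325, 0.0729]
tcp_rot: [0.999, -0.035, -0.001, 0.0]
wrist_force: [-0.4, 0.3, -3.0]
width: 0.0596
grip_force: 30.0
```

Call:
{"op": "arm_command", "data": {
  "deltas": "0 0 -0.1 0 0 0 -1; 0 0 -0.08 0 0 0 -1; 0 0 0 0 0 0 -1"
}}

```text
t: 23.08
position: [0.4981, 0.3253, 0.0706]
tcp_rot: [0.999, -0.035, 0.0, -0.0]
wrist_force: [-1.6, -0.4, -3.1]
width: 0.0597
grip_force: 30.0
```

Call:
{"op": "arm_command", "data": {
  "deltas": "0 0 -0.1 0 0 0 -1; 0 0 -0.08 0 0 0 -1; 0 0 0 0 0 0 -1"
}}

```text
t: 23.33
position: [0.4981, 0.3254, 0.067]
tcp_rot: [0.999, -0.035, 0.0, -0.0]
wrist_force: [-0.3, 0.3, 0.7]
width: 0.0598
grip_force: 30.0
```

Call:
{"op": "arm_command", "data": {
  "deltas": "0 0 0 0 0 0 0.35; 0 0 0 0 0 0 0.5; 0 0 0 0 0 0 0.8; 0 0 0 0 0 0 1; 0 0 0 0 0 0 1; 0 0 1 0 0 0 1; 0 0 1 0 0 0 1; 0 0 1 0 0 0 1"
}}

```text
t: 24.0
position: [0.4975, 0.3251, 0.127]
tcp_rot: [0.999, -0.035, -0.0, 0.0]
wrist_force: [0.8, 0.1, -1.1]
width: 0.0917
grip_force: 0.0
```

Call:
{"op": "arm_command", "data": {
  "deltas": "0 0 1 0 0 0 1; 0 0 0.5 0 0 0 1; 0.38 -0.955 0 0 0 -1 1; 0.38 -0.955 0 0 0 0 1; 0.38 -0.955 0 0 0 0 1; 0.38 -0.955 0 0 0 0 1; 0.38 -0.955 0 0 0 0 1; 0.38 -0.955 0 0 0 0 1"
}}

```text
t: 24.67
position: [0.5435, 0.2097, 0.1562]
tcp_rot: [0.997, -0.078, -0.0, 0.0]
wrist_force: [0.5, -0.4, 0.5]
width: 0.092
grip_force: 0.0
```

Call:
{"op": "arm_command", "data": {
  "deltas": "0.38 -0.955 0 0 0 0 1; 0.38 -0.955 0 0 0 0 1; 0.38 -0.955 0 0 0 0 1; 0.38 -0.955 0 0 0 0 1; 0.38 -0.955 0 0 0 0 1; 0.38 -0.955 0 0 0 0 1; 0.38 -0.955 0 0 0 0 1; 0.38 -0.955 0 0 0 0 1"
}}

```text
t: 25.33
position: [0.6042, 0.0569, 0.1561]
tcp_rot: [0.997, -0.078, -0.0, 0.0]
wrist_force: [0.6, 0.5, -0.5]
width: 0.092
grip_force: 0.0
```

Run:
```python
from h import *
s=read_camera("side");cv2.imwrite("pics/s3.png",cv2.cvtColor(cv2.resize(s[60:270,130:330],None,fx=2.8,fy=2.8),cv2.COLOR_RGB2BGR))
g=cv2.inRange(cv2.cvtColor(s,cv2.COLOR_RGB2HSV),(55,120,40),(85,255,255));n,l,st,c=cv2.connectedComponentsWithStats(g)
for i in range(1,n):
    if st[i,4]>40 and 140<c[i,0]<295 and 60<c[i,1]<265: print(st[i],c[i].round(1))
print("tub pred",proj("side",(.6127,.0387,.038)));p=read_state()["position"];print(p)
```

```text
[239  77   5  12  47] [241.4  82.3]
[228 105  22  17 295] [238.5 112.9]
[196 107  22  17 329] [206.6 115.5]
[165 111  13  12 132] [171.  116.9]
[224 172  23  17 371] [235.1 180.4]
[255 196  25  21 421] [266.6 206.4]
[221 225  27  22 540] [234.4 235.9]
tub pred [265.19862397 205.00311491]
[0.60562713 0.05382935 0.15619762]
```

View pics/s3.png

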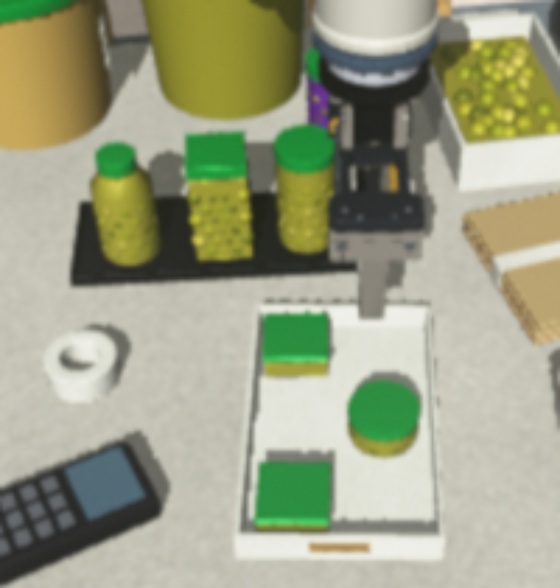

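The three jars stand upright in the tray, at crop (128,210), (220,200) and (305,190). The tub stands alone at (383,415), where predicted. Next, the tub.

Call:
{"op": "arm_command", "data": {
  "deltas": "0.35 -0.76 0 0 0 0 0.7; 0 0 -1 0 0 0 0.7; 0 0 -1 0 0 0 0.7; 0 0 -1 0 0 0 0.7; 0 0 -1 0 0 0 0.7; 0 0 -1 0 0 0 0.7; 0 0 -1 0 0 0 0.7; 0 0 0 0 0 0 0.7"
}}

```text
t: 26.05
position: [0.608, 0.0427, 0.0326]
tcp_rot: [0.997, -0.078, -0.003, 0.0]
wrist_force: [-1.4, -0.4, -0.4]
width: 0.0781
grip_force: 0.0
```

Run:
```python
from h import *
s=read_camera("side");cv2.imwrite("pics/s4.png",cv2.cvtColor(cv2.resize(s[130:270,200:320],None,fx=4,fy=4),cv2.COLOR_RGB2BGR))
p=read_state();R=p["position"];print(R,p["width"])
for dy in(p["width"]/2,-p["width"]/2): print("tips",[ (proj("side",np.array(R)+[.16*dy,dy,z])-[200,130]).round(1)*4 for z in (0,.02,.03)])
```

```text
[0.60917126 0.0427186  0.03452596] 0.07809946832398784
tips [array([251.6, 252.4]), array([252.4, 231.2]), array([252.8, 220. ])]
tips [array([256. , 349.6]), array([256.8, 328.4]), array([257.2, 317.6])]
```

View pics/s4.png

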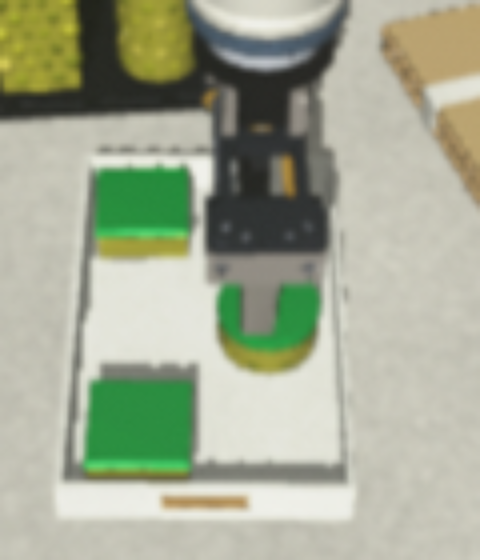

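The near finger tip at (260,335) again sits about 30 mm above the nominal tip. The tub centre is about 4 mm further in +x. I'll correct and go down step by step.

Call:
{"op": "arm_command", "data": {
  "deltas": "0.2 -0.18 0 0 0 0 0.7; 0 0 -0.6 0 0 0 0.7; 0 0 -0.6 0 0 0 0.7; 0 0 -0.4 0 0 0 0.7; 0 0 -0.3 0 0 0 0.7; 0 0 0 0 0 0 0.7"
}}

```text
t: 26.6
position: [0.6139, 0.039, -0.0031]
tcp_rot: [0.997, -0.078, -0.001, 0.0]
wrist_force: [-0.5, -0.3, -0.3]
width: 0.0776
grip_force: 0.0
```

Call:
{"op": "arm_command", "data": {
  "deltas": "0 0 -0.25 0 0 0 0.7; 0 0 -0.2 0 0 0 0.7; 0 0 -0.1 0 0 0 0.7; 0 0 0 0 0 0 0.7"
}}

```text
t: 26.93
position: [0.6149, 0.039, -0.0129]
tcp_rot: [0.997, -0.078, -0.0, 0.0]
wrist_force: [0.2, -0.7, 1.5]
width: 0.0781
grip_force: 0.0
```

Call:
{"op": "arm_command", "data": {
  "deltas": "0 0 -0.1 0 0 0 0.6; 0 0 0 0 0 0 0.5; 0 0 0 0 0 0 0.4; 0 0 0 0 0 0 0.35; 0 0 0 0 0 0 0.3; 0 0 0 0 0 0 -1; 0 0 0 0 0 0 -1",
  "squeeze": 20
}}

```text
t: 27.52
position: [0.6152, 0.039, -0.0143]
tcp_rot: [0.997, -0.078, 0.0, -0.0]
wrist_force: [-0.7, 0.2, -1.6]
width: 0.0653
grip_force: 20.0
```

Call:
{"op": "arm_command", "data": {
  "deltas": "0 0 0.25 0 0 0 -1; 0 0 0.75 0 0 0 -1; 0 0 1 0 0 0 -1; 0 0 1 0 0 0 -1; 0 0 1 0 0 0 -1; 0 0 0.8 0 0 0 -1; -0.12 -0.5 0 0 0 0 -1; -0.235 -0.925 0 0 0 0 -1"
}}

```text
t: 28.18
position: [0.6091, 0.0111, 0.0826]
tcp_rot: [0.997, -0.077, 0.001, -0.0]
wrist_force: [-0.1, 0.3, -1.2]
width: 0.0657
grip_force: 20.0
```

Call:
{"op": "arm_command", "data": {
  "deltas": "-0.235 -0.925 0 0 0 0 -1; -0.235 -0.925 0 0 0 0 -1; -0.235 -0.925 0 0 0 0 -1; -0.235 -0.925 0 0 0 0 -1; -0.235 -0.925 0 0 0 0 -1; -0.235 -0.925 0 0 0 0 -1; -0.235 -0.925 0 0 0 0 -1; -0.235 -0.925 0 0 0 0 -1"
}}

```text
t: 28.85
position: [0.5692, -0.1388, 0.0806]
tcp_rot: [0.997, -0.078, -0.001, -0.0]
wrist_force: [-0.5, -0.9, -1.1]
width: 0.0653
grip_force: 20.0
```

Call:
{"op": "arm_command", "data": {
  "deltas": "-0.235 -0.925 0 0 0 0 -1; -0.235 -0.925 0 0 0 0 -1; -0.235 -0.925 0 0 0 0 -1; -0.235 -0.925 0 0 0 0 -1; -0.235 -0.925 0 0 0 0 -1; -0.235 -0.925 0 0 0 0 -1; -0.235 -0.925 0 0 0 0 -1; -0.235 -0.925 0 0 0 0 -1"
}}

```text
t: 29.52
position: [0.5315, -0.2866, 0.0806]
tcp_rot: [0.997, -0.078, -0.001, -0.0]
wrist_force: [0.8, -1.0, -1.9]
width: 0.0656
grip_force: 20.0
```

Call:
{"op": "arm_command", "data": {
  "deltas": "-0.235 -0.925 0 0 0 0 -1; -0.235 -0.925 0 0 0 0 -1; 0 0 0 0 0 0 -1"
}}

```text
t: 29.77
position: [0.5219, -0.3256, 0.0807]
tcp_rot: [0.997, -0.079, -0.0, 0.0]
wrist_force: [0.7, -0.5, -0.6]
width: 0.0651
grip_force: 20.0
```

Call:
{"op": "arm_command", "data": {
  "deltas": "0 -0.25 -0.4 0 0 0 -1; 0 0 -0.8 0 0 0 -1; 0 0 -0.7 0 0 0 -1; 0 0 -0.4 0 0 0 -1; 0 0 -0.3 0 0 0 -1; 0 0 -0.1 0 0 0 -1; 0 0 0 0 0 0 -1"
}}

```text
t: 30.35
position: [0.5234, -0.327, 0.027]
tcp_rot: [0.997, -0.078, -0.0, -0.0]
wrist_force: [0.6, 0.7, -1.8]
width: 0.0653
grip_force: 20.0
```

Call:
{"op": "arm_command", "data": {
  "deltas": "0 0 -0.05 0 0 0 -1; 0 0 -0.05 0 0 0 -1; 0 0 0 0 0 0 -1"
}}

```text
t: 30.6
position: [0.5238, -0.3276, 0.026]
tcp_rot: [0.997, -0.078, 0.0, 0.0]
wrist_force: [0.1, 0.5, -2.0]
width: 0.0648
grip_force: 20.0
```

Call:
{"op": "arm_command", "data": {
  "deltas": "0 0 -0.08 0 0 0 -1; 0 0 -0.08 0 0 0 -1; 0 0 0 0 0 0 -1"
}}

```text
t: 30.85
position: [0.5234, -0.3274, 0.0222]
tcp_rot: [0.997, -0.078, -0.0, -0.0]
wrist_force: [-0.6, 0.6, -1.2]
width: 0.0652
grip_force: 20.0
```

Call:
{"op": "arm_command", "data": {
  "deltas": "0 0 -0.04 0 0 0 -1; 0 0 -0.03 0 0 0 -1; 0 0 0 0 0 0 -1"
}}

```text
t: 31.1
position: [0.5235, -0.3275, 0.0216]
tcp_rot: [0.997, -0.078, 0.0, 0.0]
wrist_force: [-1.5, 1.3, 5.2]
width: 0.0653
grip_force: 20.0
```

Call:
{"op": "arm_command", "data": {
  "deltas": "0 0 0 0 0 0 0.5; 0 0 0 0 0 0 0.8; 0 0 0 0 0 0 1; 0 0 0 0 0 0 1; 0 0 1 0 0 0 1; 0 0 1 0 0 0 1; 0 0 1 0 0 0 1; 0 0 1 0 0 0 1"
}}

```text
t: 31.77
position: [0.5234, -0.3274, 0.1017]
tcp_rot: [0.997, -0.078, -0.0, -0.0]
wrist_force: [0.2, -0.2, 0.5]
width: 0.0916
grip_force: 0.0
```

Call:
{"op": "arm_command", "data": {
  "deltas": "0 0 1 0 0 0 1; 0 0 1 0 0 0 1; 0 0 1 0 0 0 1; 0 0.9 0.2 0 0 0 1; 0 0.9 0 0 0 0 1; 0 0.9 0 0 0 0 1; 0 0.9 0 0 0 0 1; 0 0.9 0 0 0 0 1"
}}

```text
t: 32.43
position: [0.5234, -0.2367, 0.165]
tcp_rot: [0.997, -0.079, 0.0, 0.0]
wrist_force: [-0.9, 0.4, -0.7]
width: 0.0916
grip_force: 0.0
```

Run:
```python
from h import *
s=read_camera("top");cv2.imwrite("pics/t5.png",cv2.cvtColor(cv2.resize(s[160:290,130:420],None,fx=2.7,fy=2.7),cv2.COLOR_RGB2BGR))
g=cv2.inRange(cv2.cvtColor(s,cv2.COLOR_RGB2HSV),(55,120,40),(85,255,255));n,l,st,c=cv2.connectedComponentsWithStats(g)
for i in range(1,n):
    if st[i,4]>40 and 130<c[i,0]<420 and 150<c[i,1]<290: print(st[i],c[i].round(1),ray("top",c[i],.124)[:2].round(3),ray("top",c[i],.074)[:2].round(3))
```

```text
[153 179  21  19 322] [163.4 187.6] [0.587 0.32 ] [0.599 0.33 ]
[212 199  21  20 313] [222.1 208.5] [0.534 0.14 ] [0.543 0.144]
[148 206  24  22 445] [159.4 216.4] [0.5   0.323] [0.507 0.334]
[268 210  22  22 335] [278.4 220.1] [ 0.508 -0.027] [ 0.516 -0.03 ]
[145 242  15  15 164] [152.3 249.3] [0.402 0.334] [0.407 0.345]
[313 265  21  20 322] [322.5 274.1] [ 0.358 -0.16 ] [ 0.361 -0.168]
```

View pics/t5.png

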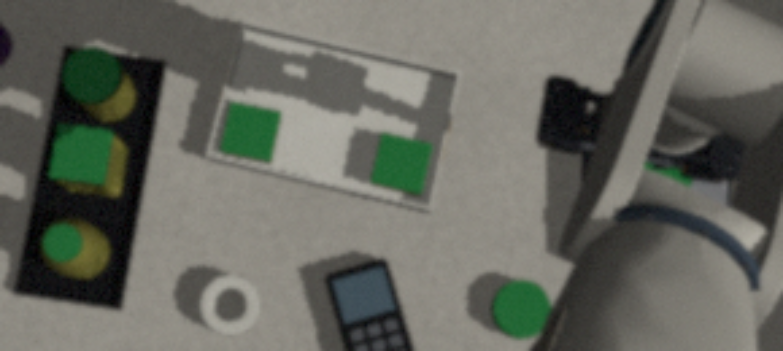

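The boxes are unmoved at (250,132) and (402,163), and the tray jars are at (93,75), (82,155) and (63,243), matching the release poses. The arm hides the tub, so I'll check it later. Now back for the square jar.

Call:
{"op": "arm_command", "data": {
  "deltas": "-0.042 0.94 0 0 0 1 1; -0.042 0.94 0 0 0 0 1; -0.042 0.94 0 0 0 0 1; -0.042 0.94 0 0 0 0 1; -0.042 0.94 0 0 0 0 1; -0.042 0.94 0 0 0 0 1; -0.042 0.94 0 0 0 0 1; -0.042 0.94 0 0 0 0 1"
}}

```text
t: 33.15
position: [0.5168, -0.0865, 0.165]
tcp_rot: [0.999, -0.035, 0.0, 0.0]
wrist_force: [0.1, -0.4, 0.4]
width: 0.0917
grip_force: 0.0
```

Call:
{"op": "arm_command", "data": {
  "deltas": "-0.042 0.94 0 0 0 0 1; -0.042 0.94 0 0 0 0 1; -0.042 0.94 0 0 0 0 1; -0.042 0.94 0 0 0 0 1; -0.042 0.94 0 0 0 0 1; -0.042 0.94 0 0 0 0 1; -0.042 0.94 0 0 0 0 1; -0.042 0.94 0 0 0 0 1"
}}

```text
t: 33.82
position: [0.5101, 0.064, 0.165]
tcp_rot: [0.999, -0.035, 0.0, 0.0]
wrist_force: [0.3, -0.0, 0.4]
width: 0.0921
grip_force: 0.0
```

Call:
{"op": "arm_command", "data": {
  "deltas": "-0.042 0.94 0 0 0 0 1; -0.042 0.94 0 0 0 0 1; -0.042 0.94 0 0 0 0 1; -0.042 0.94 0 0 0 0 1; -0.042 0.94 0 0 0 0 1; -0.042 0.94 0 0 0 0 1; -0.042 0.94 0 0 0 0 1; -0.042 0.94 0 0 0 0 1"
}}

```text
t: 34.48
position: [0.5034, 0.2145, 0.1649]
tcp_rot: [0.999, -0.035, 0.0, 0.0]
wrist_force: [-0.1, 0.7, 0.0]
width: 0.0924
grip_force: 0.0
```

Call:
{"op": "arm_command", "data": {
  "deltas": "-0.042 0.94 0 0 0 0 1; -0.042 0.94 0 0 0 0 1; -0.042 0.94 0 0 0 0 1; -0.042 0.94 0 0 0 0 1; 0 0 0 0 0 0 1; 0 0 0 0 0 0 1"
}}

```text
t: 34.98
position: [0.4999, 0.2891, 0.1647]
tcp_rot: [0.999, -0.034, -0.0, 0.0]
wrist_force: [0.0, -0.8, 0.4]
width: 0.0919
grip_force: 0.0
```

Run:
```python
from h import *
s=read_camera("top")
g=cv2.inRange(cv2.cvtColor(s,cv2.COLOR_RGB2HSV),(55,120,40),(85,255,255));n,l,st,c=cv2.connectedComponentsWithStats(g)
for i in range(1,n):
    if st[i,4]>40 and 330<c[i,0]<420 and 180<c[i,1]<290: print(st[i],c[i].round(1),ray("top",c[i],.074)[:2].round(3))
print(read_state()["position"])
```

```text
[365 214  21  20 335] [375.  223.3] [ 0.522 -0.325]
[0.49987754 0.28844982 0.16472579]
```

The tub is at (375,223), which gives (0.522,-0.325), 6 mm from the plate's centre.

Call:
{"op": "arm_command", "data": {
  "deltas": "-0.05 0.95 0 0 0 0 1; -0.04 0.9 0 0 0 0 1; 0 0 -1 0 0 0 1; 0 0 -1 0 0 0 1; 0 0 -1 0 0 0 1; 0 0 -1 0 0 0 1; 0 0 -0.88 0 0 0 1; 0 0 0 0 0 0 1"
}}

```text
t: 35.7
position: [0.4963, 0.3233, 0.0641]
tcp_rot: [0.999, -0.035, -0.002, 0.002]
wrist_force: [-0.5, -0.4, 0.0]
width: 0.0922
grip_force: 0.0
```

Call:
{"op": "arm_command", "data": {
  "deltas": "0 0 0 0 0 0 0.5; 0 0 0 0 0 0 0.4; 0 0 0 0 0 0 0.3; 0 0 0 0 0 0 0.25; 0 0 0 0 0 0 0.2; 0 0 0 0 0 0 -1; 0 0 0 0 0 0 -1; 0 0 0 0 0 0 -1",
  "squeeze": 30
}}

```text
t: 36.37
position: [0.4987, 0.326, 0.0683]
tcp_rot: [0.999, -0.035, 0.001, -0.0]
wrist_force: [-0.5, -2.7, 6.6]
width: 0.0594
grip_force: 30.0
```

Call:
{"op": "arm_command", "data": {
  "deltas": "0 0 0.25 0 0 0 -1; 0 0 0.75 0 0 0 -1; 0 0 1 0 0 0 -1; 0 0 1 0 0 0 -1; 0 0 0.5 0 0 0 -1; 0.13 -0.5 0 0 0 0 -1; 0.267 -0.95 0 0 0 0 -1; 0.267 -0.95 0 0 0 0 -1"
}}

```text
t: 37.03
position: [0.5108, 0.2769, 0.1364]
tcp_rot: [0.999, -0.034, -0.0, 0.0]
wrist_force: [-0.9, -1.6, -3.7]
width: 0.0598
grip_force: 30.0
```

Call:
{"op": "arm_command", "data": {
  "deltas": "0.267 -0.95 0 0 0 0 -1; 0.267 -0.95 0 0 0 0 -1; 0.267 -0.95 0 0 0 0 -1; 0.267 -0.95 0 0 0 0 -1; 0.267 -0.95 0 0 0 0 -1; 0.267 -0.95 0 0 0 0 -1; 0.267 -0.95 0 0 0 0 -1; 0.267 -0.95 0 0 0 0 -1"
}}

```text
t: 37.7
position: [0.5533, 0.1241, 0.136]
tcp_rot: [0.999, -0.035, -0.001, 0.0]
wrist_force: [1.1, 0.1, -2.9]
width: 0.0594
grip_force: 30.0
```

Call:
{"op": "arm_command", "data": {
  "deltas": "0.267 -0.95 0 0 0 0 -1; 0.267 -0.95 0 0 0 0 -1; 0.267 -0.95 0 0 0 0 -1; 0.267 -0.95 0 0 0 0 -1; 0.267 -0.95 0 0 0 0 -1; 0.267 -0.95 0 0 0 0 -1; 0.267 -0.95 0 0 0 0 -1; 0 0 0 0 0 0 -1"
}}

```text
t: 38.37
position: [0.5914, -0.0106, 0.136]
tcp_rot: [0.999, -0.036, -0.001, 0.001]
wrist_force: [-0.6, -0.0, -3.2]
width: 0.0592
grip_force: 30.0
```

Call:
{"op": "arm_command", "data": {
  "deltas": "0.2 -0.6 0 0 0 0 -1; 0.17 -0.45 -0.3 0 0 0 -1; 0 0 -0.8 0 0 0 -1; 0 0 -0.8 0 0 0 -1; 0 0 -0.6 0 0 0 -1; 0 0 -0.4 0 0 0 -1; 0 0 0 0 0 0 -1; 0 0 0 0 0 0 -1"
}}

```text
t: 39.03
position: [0.5987, -0.028, 0.079]
tcp_rot: [0.999, -0.035, -0.0, -0.0]
wrist_force: [0.2, 0.0, -2.6]
width: 0.0597
grip_force: 30.0
```

Call:
{"op": "arm_command", "data": {
  "deltas": "0.05 -0.32 0 0 0 0 -1; 0 0 -0.15 0 0 0 -1; 0 0 -0.1 0 0 0 -1; 0 0 -0.1 0 0 0 -1; 0 0 -0.08 0 0 0 -1; 0 0 0 0 0 0 -1"
}}

```text
t: 39.53
position: [0.5997, -0.0344, 0.0705]
tcp_rot: [0.999, -0.035, -0.0, -0.0]
wrist_force: [-0.1, 0.4, -3.2]
width: 0.0595
grip_force: 30.0
```

Call:
{"op": "arm_command", "data": {
  "deltas": "0 0 -0.08 0 0 0 -1; 0 0 0 0 0 0 -1"
}}

```text
t: 39.7
position: [0.5998, -0.0344, 0.0689]
tcp_rot: [0.999, -0.035, -0.0, -0.0]
wrist_force: [-0.4, -0.2, -3.2]
width: 0.0597
grip_force: 30.0
```

Call:
{"op": "arm_command", "data": {
  "deltas": "0 0 -0.05 0 0 0 -1; 0 0 -0.05 0 0 0 -1; 0 0 0 0 0 0 -1"
}}

```text
t: 39.95
position: [0.6005, -0.0345, 0.0683]
tcp_rot: [0.999, -0.035, 0.0, -0.0]
wrist_force: [-3.7, -0.6, 7.6]
width: 0.0596
grip_force: 30.0
```

Call:
{"op": "arm_command", "data": {
  "deltas": "0 0 0.04 0 0 0 0.35; 0 0 0 0 0 0 0.5; 0 0 0 0 0 0 0.8; 0 0 0 0 0 0 1; 0 0 0 0 0 0 1; 0 0 1 0 0 0 1; 0 0 1 0 0 0 1; 0 0 1 0 0 0 1"
}}

```text
t: 40.62
position: [0.5996, -0.0344, 0.1283]
tcp_rot: [0.999, -0.035, -0.001, -0.0]
wrist_force: [1.2, -0.3, -0.8]
width: 0.0919
grip_force: 0.0
```

Call:
{"op": "arm_command", "data": {
  "deltas": "0 0 1 0 0 0 1; 0 0 0.8 0 0 0 1; -0.49 0.93 0 0 0 -1 1; -0.49 0.93 0 0 0 0 1; -0.49 0.93 0 0 0 0 1; -0.49 0.93 0 0 0 0 1; -0.49 0.93 0 0 0 0 1; -0.49 0.93 0 0 0 0 1"
}}

```text
t: 41.28
position: [0.5406, 0.0779, 0.164]
tcp_rot: [0.997, -0.079, 0.0, -0.0]
wrist_force: [-0.5, 0.9, -1.0]
width: 0.0921
grip_force: 0.0
```

Call:
{"op": "arm_command", "data": {
  "deltas": "-0.49 0.93 0 0 0 0 1; -0.49 0.93 0 0 0 0 1; -0.49 0.93 0 0 0 0 1; -0.49 0.93 0 0 0 0 1; -0.49 0.93 0 0 0 0 1; -0.49 0.93 0 0 0 0 1; -0.49 0.93 0 0 0 0 1; -0.49 0.93 0 0 0 0 1"
}}

```text
t: 41.95
position: [0.4622, 0.2268, 0.164]
tcp_rot: [0.997, -0.078, 0.0, -0.0]
wrist_force: [-0.0, 0.8, -0.8]
width: 0.092
grip_force: 0.0
```

Call:
{"op": "arm_command", "data": {
  "deltas": "-0.49 0.93 0 0 0 0 1; -0.49 0.93 0 0 0 0 1; -0.49 0.93 0 0 0 0 1; -0.49 0.93 0 0 0 0 1; -0.49 0.93 0 0 0 0 1; 0 0 0 0 0 0 1; 0 0 0 0 0 0 1"
}}

```text
t: 42.53
position: [0.4134, 0.3194, 0.1639]
tcp_rot: [0.997, -0.077, 0.0, 0.0]
wrist_force: [0.3, -0.4, -0.1]
width: 0.0918
grip_force: 0.0
```

Call:
{"op": "arm_command", "data": {
  "deltas": "-0.52 0.87 0 0 0 0 1; 0 0 -1 0 0 0 1; 0 0 -1 0 0 0 1; 0 0 -1 0 0 0 1; 0 0 -0.8 0 0 0 1; 0 0 -0.48 0 0 0 1; 0 0 0 0 0 0 1; 0 0 0 0 0 0 0.3"
}}

```text
t: 43.2
position: [0.4036, 0.3357, 0.0784]
tcp_rot: [0.997, -0.079, -0.0, 0.0]
wrist_force: [-0.3, 0.3, -0.1]
width: 0.087
grip_force: 0.0
```

Call:
{"op": "arm_command", "data": {
  "deltas": "0 0 0 0 0 0 0.2; 0 0 0 0 0 0 0.1; 0 0 0 0 0 0 0; 0 0 0 0 0 0 -0.05; 0 0 0 0 0 0 -0.1; 0 0 0 0 0 0 -0.15; 0 0 0 0 0 0 -1; 0 0 0 0 0 0 -1"
}}

```text
t: 43.87
position: [0.4033, 0.3361, 0.0785]
tcp_rot: [0.997, -0.078, -0.0, 0.0]
wrist_force: [-0.8, -1.4, 2.9]
width: 0.0403
grip_force: 30.0
```

Call:
{"op": "arm_command", "data": {
  "deltas": "0 0 0 0 0 0 -1; 0 0 0.25 0 0 0 -1; 0 0 0.75 0 0 0 -1; 0 0 1 0 0 0 -1; 0 0 1 0 0 0 -1; 0 0 0.5 0 0 0 -1; 0.22 -0.5 0 0 0 0 -1; 0.45 -0.93 0 0 0 0 -1"
}}

```text
t: 44.53
position: [0.4165, 0.3083, 0.1483]
tcp_rot: [0.997, -0.077, 0.0, -0.001]
wrist_force: [-0.1, 0.3, -5.5]
width: 0.0401
grip_force: 30.0
```

Call:
{"op": "arm_command", "data": {
  "deltas": "0.45 -0.93 0 0 0 0 -1; 0.45 -0.93 0 0 0 0 -1; 0.45 -0.93 0 0 0 0 -1; 0.45 -0.93 0 0 0 0 -1; 0.45 -0.93 0 0 0 0 -1; 0.45 -0.93 0 0 0 0 -1; 0.45 -0.93 0 0 0 0 -1; 0.45 -0.93 0 0 0 0 -1"
}}

```text
t: 45.2
position: [0.4882, 0.157, 0.147]
tcp_rot: [0.997, -0.078, -0.001, 0.0]
wrist_force: [0.4, 0.0, -5.0]
width: 0.0405
grip_force: 30.0
```

Call:
{"op": "arm_command", "data": {
  "deltas": "0.45 -0.93 0 0 0 0 -1; 0.45 -0.93 0 0 0 0 -1; 0.45 -0.93 0 0 0 0 -1; 0.45 -0.93 0 0 0 0 -1; 0.45 -0.93 0 0 0 0 -1; 0 0 0 0 0 0 -1; 0 0 0 0 0 0 -1"
}}

```text
t: 45.78
position: [0.533, 0.0645, 0.147]
tcp_rot: [0.997, -0.079, -0.001, 0.0]
wrist_force: [-0.5, 0.2, -4.1]
width: 0.0402
grip_force: 30.0
```

Call:
{"op": "arm_command", "data": {
  "deltas": "0.15 -0.46 0 0 0 0 -1; 0 0 -0.5 0 0 0 -1; 0 0 -0.9 0 0 0 -1; 0 0 -0.8 0 0 0 -1; 0 0 -0.5 0 0 0 -1; 0 0 -0.3 0 0 0 -1; 0 0 0 0 0 0 -1; 0 0 0 0 0 0 -1"
}}

```text
t: 46.45
position: [0.5367, 0.0569, 0.0883]
tcp_rot: [0.997, -0.078, -0.0, 0.0]
wrist_force: [0.4, 0.5, -4.1]
width: 0.0403
grip_force: 30.0
```

Call:
{"op": "arm_command", "data": {
  "deltas": "0.12 -0.08 -0.15 0 0 0 -1; 0 0 -0.12 0 0 0 -1; 0 0 -0.1 0 0 0 -1; 0 0 -0.05 0 0 0 -1; 0 0 0 0 0 0 -1; 0 0 0 0 0 0 -1"
}}

```text
t: 46.95
position: [0.5391, 0.0551, 0.08]
tcp_rot: [0.997, -0.078, 0.0, -0.0]
wrist_force: [-0.3, -0.2, -3.8]
width: 0.0403
grip_force: 30.0
```

Call:
{"op": "arm_command", "data": {
  "deltas": "0 0 -0.06 0 0 0 -1; 0 0 0 0 0 0 -1; 0 0 0 0 0 0 -1"
}}

```text
t: 47.2
position: [0.5391, 0.0551, 0.0788]
tcp_rot: [0.997, -0.078, -0.0, -0.0]
wrist_force: [0.1, -0.0, -4.4]
width: 0.0401
grip_force: 30.0
```

Call:
{"op": "arm_command", "data": {
  "deltas": "0 0 -0.04 0 0 0 -1; 0 0 -0.03 0 0 0 -1; 0 0 0 0 0 0 -1"
}}

```text
t: 47.45
position: [0.54, 0.055, 0.0784]
tcp_rot: [0.997, -0.078, 0.001, 0.0]
wrist_force: [-1.6, -1.1, 5.9]
width: 0.0403
grip_force: 30.0
```

Call:
{"op": "arm_command", "data": {
  "deltas": "0 0 0.03 0 0 0 -0.05; 0 0 0 0 0 0 0.2; 0 0 0 0 0 0 0.6; 0 0 0 0 0 0 1; 0 0 0 0 0 0 1; 0 0 1 0 0 0 1; 0 0 1 0 0 0 1; 0 0 1 0 0 0 1"
}}

```text
t: 48.12
position: [0.5388, 0.0551, 0.1383]
tcp_rot: [0.997, -0.078, -0.001, 0.0]
wrist_force: [0.2, 0.5, -0.9]
width: 0.0881
grip_force: 0.0
```

Call:
{"op": "arm_command", "data": {
  "deltas": "0 0 1 0 0 0 1; 0 0 0.3 0 0 0 1; 0.17 0.94 0 0 0 0 1; 0.17 0.94 0 0 0 0 1; 0.17 0.94 0 0 0 0 1; 0.17 0.94 0 0 0 0 1; 0.17 0.94 0 0 0 0 1; 0.17 0.94 0 0 0 0 1"
}}

```text
t: 48.78
position: [0.5593, 0.1688, 0.1631]
tcp_rot: [0.997, -0.078, -0.0, 0.0]
wrist_force: [-0.7, -0.2, 0.1]
width: 0.0919
grip_force: 0.0
```

Call:
{"op": "arm_command", "data": {
  "deltas": "0.17 0.94 0 0 0 0 1; 0.17 0.94 0 0 0 0 1; 0.17 0.94 0 0 0 0 1; 0.17 0.94 0 0 0 0 1; 0.17 0.94 0 0 0 0 1; 0.17 0.94 0 0 0 0 1; 0 0 0 0 0 0 1; 0 0 0 0 0 0 1"
}}

```text
t: 49.45
position: [0.5795, 0.2812, 0.1629]
tcp_rot: [0.997, -0.078, -0.001, 0.0]
wrist_force: [-0.1, 0.4, -0.8]
width: 0.0918
grip_force: 0.0
```

Call:
{"op": "arm_command", "data": {
  "deltas": "0.2 0.95 0 0 0 0 1; 0.2 0.95 0 0 0 0 1; 0 0 -1 0 0 0 1; 0 0 -1 0 0 0 1; 0 0 -1 0 0 0 1; 0 0 -1 0 0 0 1; 0 0 -0.88 0 0 0 1; 0 0 0 0 0 0 1"
}}

```text
t: 50.12
position: [0.5853, 0.3161, 0.0623]
tcp_rot: [0.997, -0.079, -0.003, 0.002]
wrist_force: [-0.6, -0.4, -0.7]
width: 0.0923
grip_force: 0.0
```

Call:
{"op": "arm_command", "data": {
  "deltas": "0 0 0 0 0 0 0.5; 0 0 0 0 0 0 0.45; 0 0 0 0 0 0 0.4; 0 0 0 0 0 0 0.35; 0 0 0 0 0 0 0.3; 0 0 0 0 0 0 -1; 0 0 0 0 0 0 -1; 0 0 0 0 0 0 -1"
}}

```text
t: 50.78
position: [0.5889, 0.3194, 0.0677]
tcp_rot: [0.997, -0.078, 0.001, -0.001]
wrist_force: [0.7, 0.2, 6.3]
width: 0.0632
grip_force: 30.0
```

Call:
{"op": "arm_command", "data": {
  "deltas": "0 0 0.25 0 0 0 -1; 0 0 0.75 0 0 0 -1; 0 0 1 0 0 0 -1; 0 0 1 0 0 0 -1; 0 0 0.5 0 0 0 -1; 0.1 -0.5 0 0 0 0 -1; 0.18 -0.93 0 0 0 0 -1; 0.18 -0.93 0 0 0 0 -1"
}}

```text
t: 51.45
position: [0.5963, 0.2704, 0.1351]
tcp_rot: [0.997, -0.078, -0.001, 0.001]
wrist_force: [0.8, 0.3, -4.1]
width: 0.0633
grip_force: 30.0
```

Call:
{"op": "arm_command", "data": {
  "deltas": "0.18 -0.93 0 0 0 0 -1; 0.18 -0.93 0 0 0 0 -1; 0.18 -0.93 0 0 0 0 -1; 0.18 -0.93 0 0 0 0 -1; 0.18 -0.93 0 0 0 0 -1; 0.18 -0.93 0 0 0 0 -1; 0 0 0 0 0 0 -1; 0 0 0 0 0 0 -1"
}}

```text
t: 52.12
position: [0.618, 0.1582, 0.135]
tcp_rot: [0.997, -0.079, -0.001, 0.0]
wrist_force: [-0.2, -0.2, -2.7]
width: 0.0635
grip_force: 30.0
```

Call:
{"op": "arm_command", "data": {
  "deltas": "0.17 -0.95 0 0 0 0 -1; 0.15 -0.85 0 0 0 0 -1; 0 0 -0.5 0 0 0 -1; 0 0 -0.9 0 0 0 -1; 0 0 -0.8 0 0 0 -1; 0 0 -0.5 0 0 0 -1; 0 0 0 0 0 0 -1; 0 0 0 0 0 0 -1"
}}

```text
t: 52.78
position: [0.6244, 0.1244, 0.0816]
tcp_rot: [0.997, -0.078, -0.001, 0.0]
wrist_force: [0.9, 0.7, -2.9]
width: 0.0632
grip_force: 30.0
```

Call:
{"op": "arm_command", "data": {
  "deltas": "0.05 -0.14 -0.2 0 0 0 -1; 0 0 -0.15 0 0 0 -1; 0 0 -0.12 0 0 0 -1; 0 0 -0.08 0 0 0 -1; 0 0 0 0 0 0 -1; 0 0 0 0 0 0 -1"
}}

```text
t: 53.28
position: [0.6262, 0.1211, 0.0715]
tcp_rot: [0.997, -0.078, 0.0, -0.0]
wrist_force: [-0.1, 0.9, -3.2]
width: 0.0633
grip_force: 30.0
```

Call:
{"op": "arm_command", "data": {
  "deltas": "0 0 -0.07 0 0 0 -1; 0 0 0 0 0 0 -1; 0 0 0 0 0 0 -1"
}}

```text
t: 53.53
position: [0.6261, 0.1212, 0.07]
tcp_rot: [0.997, -0.078, -0.0, -0.0]
wrist_force: [0.3, 0.0, -4.0]
width: 0.0634
grip_force: 30.0
```

Call:
{"op": "arm_command", "data": {
  "deltas": "0 0 -0.07 0 0 0 -1; 0 0 -0.06 0 0 0 -1; 0 0 0 0 0 0 -1"
}}

```text
t: 53.78
position: [0.6266, 0.1212, 0.0677]
tcp_rot: [0.997, -0.078, 0.0, -0.0]
wrist_force: [-0.4, -1.0, -0.4]
width: 0.0634
grip_force: 30.0
```

Contact (the load is now carried by the floor). Release, raise and check.

Call:
{"op": "arm_command", "data": {
  "deltas": "0 0 0 0 0 0 0.4; 0 0 0 0 0 0 0.5; 0 0 0 0 0 0 0.8; 0 0 0 0 0 0 1; 0 0 0 0 0 0 1; 0 0 1 0 0 0 1; 0 0 1 0 0 0 1; 0 0 1 0 0 0 1"
}}

```text
t: 54.45
position: [0.6258, 0.121, 0.1277]
tcp_rot: [0.997, -0.078, -0.0, 0.0]
wrist_force: [0.5, 0.4, 0.7]
width: 0.0921
grip_force: 0.0
```

Call:
{"op": "arm_command", "data": {
  "deltas": "0 0 1 0 0 0 1; 0 0 1 0 0 0 1; 0 0.9 0.5 0 0 0 1; 0 0.9 0 0 0 0 1; 0 0.9 0 0 0 0 1; 0 0.9 0 0 0 0 1; 0 0.9 0 0 0 0 1; 0 0.9 0 0 0 0 1"
}}

```text
t: 55.12
position: [0.6261, 0.23, 0.1775]
tcp_rot: [0.997, -0.078, 0.0, 0.0]
wrist_force: [0.2, 0.1, -0.2]
width: 0.0919
grip_force: 0.0
```

Call:
{"op": "arm_command", "data": {
  "deltas": "0 0.9 0 0 0 0 1; 0 0.9 0 0 0 0 1; 0 0.9 0 0 0 0 1; 0 0.9 0 0 0 0 1; 0 0.5 0 0 0 0 1; 0 0 0 0 0 0 1; 0 0 0 0 0 0 1; 0 0 0 0 0 0 1"
}}

```text
t: 55.78
position: [0.6261, 0.3105, 0.1772]
tcp_rot: [0.997, -0.078, -0.0, 0.0]
wrist_force: [-0.9, 0.8, -0.8]
width: 0.0917
grip_force: 0.0
```

Run:
```python
from h import *
a={}
for n in("top","side"):
    s=read_camera(n);cv2.imwrite(f"pics/{n}9.png",cv2.cvtColor(s,cv2.COLOR_RGB2BGR))
    for k,im in(("before",cv2.cvtColor(cv2.imread(f"pics/{n}0.png"),cv2.COLOR_BGR2RGB)),("after",s)):
        g=cv2.inRange(cv2.cvtColor(im,cv2.COLOR_RGB2HSV),(55,120,40),(85,255,255));N,l,st,c=cv2.connectedComponentsWithStats(g)
        R=(200,150,420,260) if n=="top" else (205,140,300,270)
        print(n,k,[(c[i].round(1).tolist(),int(st[i,4])) for i in range(1,N) if st[i,4]>40 and R[0]<c[i,0]<R[2] and R[1]<c[i,1]<R[3]])
```

```text
top before [([230.2, 179.2], 314), ([282.4, 190.3], 366), ([257.2, 190.7], 275), ([222.2, 208.5], 315), ([251.6, 208.5], 144), ([278.3, 220.2], 337)]
top after [([230.3, 179.5], 315), ([282.4, 190.5], 368), ([222.3, 208.5], 310), ([251.2, 208.9], 141), ([278.3, 220.2], 334), ([375.0, 223.3], 336)]
side before [([265.4, 158.2], 423), ([234.4, 180.7], 353), ([268.4, 208.5], 653), ([234.4, 235.8], 546)]
side after [([265.3, 158.4], 428), ([234.3, 180.6], 349), ([268.3, 208.7], 649), ([234.4, 235.7], 549)]
```

View pics/side9.png

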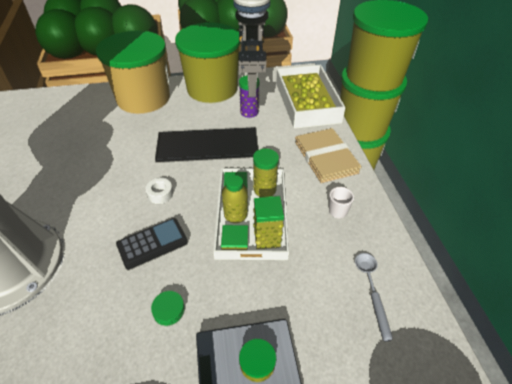

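All three jars are back within about 1–2 mm: the lids sit at the same pixels, (265,158), (234,181) and (268,209). The tub stands on the plate at (257,358), the boxes are unmoved and the gripper is clear.

```bash
python3 -c "from bench import sign_off; print(sign_off())"
```

```text
the job is handed in; nothing more can be done
None
```

I handed the job in at about 56 s of the 144 s: the tub stands about 6 mm from the plate's centre and the three jars are back within about 2 mm of their starting spots (both by camera). The flat boxes did not move; one early try at gripping the round jar slid over its lid without moving it, and the verdict was not shown.

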